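# Shut and latch the eyelet case

### The arm

A 6-joint arm with a two-finger parallel gripper is mounted at the origin on a cart in front of the work surface, level with it; the furniture and walls round the work are solid. World frame = base frame: x ahead of the robot, y to its left, z up, the work surface at z = 0. Lengths are in m, angles in rad, forces in N, time in s.
With the tool pointing down it reaches from about 0.3 to 0.85 m from the base axis. Payload 4.2 kg.
Tool frame: the origin (TCP) lies midway between the tips of the shut fingers; the grasp point (between the pads) lies 19 mm behind it (robot.grip_point_offset is the z of the grasp point in the tool frame, in m); z points along the fingers, y is the line along which they close (so a half turn about z gives the same grasp; the last joint's range is limited). The gripper opens to 91 mm and grips with 3 to 60 N. Pads are 32 mm wide; open, the fingers measure 118 mm over their backs; the gripper's body (76 mm by 178 mm) begins 60 mm behind the grasp point.
Start: joints at [-1.133, 0.32, 1.565, -0, 1.257, -0.02], TCP at [0.254, -0.516, 0.214] pointing down, gripper open.
Joint ranges: [-3.11, 3.11], [-0.84, 2.01], [0.21, 2.61], [-1.34, 4.49], [0.05, 2.63], [-2.56, 2.56]. Speed limits (rad/s): [2.57, 2.57, 3.14, 3.14, 3.14, 3.14].

### API

Orientations are given as a unit quaternion [w, x, y, z].
In Python, from plant import robot gives the robot as it stands. The module is installed in compiled form; this text tells all that it offers.
- The arm moves only by the tool jog_arm, never from a script. Its argument "plan" is one flat list of numbers, 7 for each row, row after row: the shift along the tool's x, y, z in cm, then the turn, a rotation vector about the tool's x, y, z in rad, then the opening, from 0 (shut) to 1 (fully open). A call has exactly 10 rows; each row shifts and turns the commanded pose from where the row before left it, along the tool's axes as they then stand; what a row does not reach is not made up. A row lasts 1/10 s, in which the tool goes at most 50 mm and 8.59 degrees, less where a joint would pass 70% of its speed; a pose out of reach is approached as far as the arm can. A call is refused whole if a number of a shift passes 5 or a number of a turn 0.15, either way. A call with a gripper value outside its range is refused whole. The fingers move at their own pace and stop on an object; the grip force is fixed at half the most. Time passes only in rows, so rows that do not move let the fingers close, or fill a call up. It gives the time, the measured TCP pose, the force, the opening and the grip force at its end, in the units of the state.
- robot.observe(): the state, without advancing time (a new reading comes with each control period).
- robot.read_camera(name): name is "side" or "top" or "wrist"; returns the picture (400x640x3 uint8, blue, green, red); there is no depth.
- robot.camera_model(name): a dict with "fx", "fy", "cx", "cy" (pixels), "origin" and "attitude" of the camera in the world. Camera axes: x right, y down, z forward; pixel columns grow to the right and rows downward; lengths in m; the calibration is good to about 2 mm. A picture is of the moment at which its call begins: read the wrist's pose just before it. camera_model takes no time and is no camera call; for the wrist camera it gives the pose at the moment of the call.
- robot.finish_job(): hands the job in; it is judged then, once.
The state is a dict: "clock": time; "joint_positions": joint angles; "joint_vel": joint speeds; "effort": joint torques, N m; "tool_pos": TCP position; "eef_rot": TCP orientation; "wrist_force": force on the tool from outside, world axes, zero at the start; "torque": the same for the moment, N m; "width": finger opening in m; "finger_force": force on a finger pad.
Only numpy, scipy, OpenCV 4.12 (cv2) and the standard library are available. Lean on these libraries where they do the work, as an engineer would, in place of code of your own. Each camera call takes 0.05 s, during which the arm holds its last target. There are 200 camera calls.

### The job

Work with the compartment case of eyelets that stands open in front of you is finished: with your fingertips only, tip its clear lid over and push it fully down onto the case, and then push the front latch upright until it is fully home over the lid's edge. Do not pinch or lift anything, leave the case standing where it is and do not disturb the punch, the teal paint bottle or the scissors beside it. Finish with the hand clear of everything.

Things in the scene. Friction and masses are not known exactly. Their poses are not given: they have to be found in the camera images.
- case: The open compartment case, loose on the bench, about 0.95 kg, 135 (x) x 206 (y) x 45 mm high without lid. Origin: centre of its underside, on the bench. z is up, x runs from its front (latch side, nearest the robot) to its back (hinge side), y along the hinges. It slides if pushed along the bench with over about 4 N.
- case_lid (a joint): Angle of the lid, rad: 0 = fully down on the case, 1.57 = upright, grows as it opens backwards (at most 1.92). Stiff hinge (0.14 N m): it stays where it is left and must be pushed all the way. A clear flat plate, 138 mm from hinge line to free edge, 205 mm wide (along the case's y), 3 mm thick; shut, its top is 48.6 mm above the bench.
- lid_hinge (a point): Middle of the lid's hinge line, fixed to the case: 70 mm behind the case's centre, 46 mm above the bench. The hinge line runs along the case's y.
- lid_front_edge (a point): Middle of the lid's free (front) edge, on its top face, moves with the lid; 138 mm from the hinge line.
- case_latch (a joint): Angle of the front latch, rad: 0 = upright, home over the lid's edge; grows as it tips forward, away from the case (at most 1.40, nearly level). It stays where it is left (0.02 N m). Smooth plastic plate, blue, 32 mm wide (y), 25.5 mm from hinge to tip, 2.5 mm thick; a 7 mm lip at its tip hooks over the lid, so with the latch upright first the lid cannot shut.
- latch_hinge (a point): Middle of the latch's hinge line, on the case's front wall: 71.5 mm in front of the case's centre, 27 mm above the bench. The hinge line runs along the case's y.
- latch_tip (a point): Middle of the latch's free end, moves with the latch; when the latch is home it is 71.5 mm in front of the case's centre, 52.5 mm above the bench.
- setter_punch: Bystander: grey steel eyelet setting punch, 100 x 13 x 13 mm, lying to the right of the case. Origin on the bench under its middle.
- paint_teal: Bystander: small teal paint bottle with a black cap, 39 mm across, 74 mm high, standing to the left of the case. Origin at the centre of its foot.
- scissors: Bystander: scissors with orange handles, 87 x 199 x 9 mm, lying to the left of the case. Origin on the bench under their middle.

How it is judged:
By the outcome, as a careful person would: the job done as asked, in the order asked, and still so for the second after the job is handed in, with the robot touching nothing.
It also fails if it takes over 54 s, if anything falls off the work surface, if the arm or the gripper's body presses on something with over 40 N, if the wrist force passes 120 N, or if a joint passes its speed limit or range.

## Working session

There is one attempt and no reset: what is moved stays moved. The work goes in short steps, Python scripts to look and compute and a tool call to move; the robot and the scene stay as the last step left them, time stands still between calls to the robot, and variables do not carry over. Pictures are saved under pics/ and viewed, at most 10 in all, crops included, and the job is handed in when it is done.

Besides the shell and the picture viewer there is one more tool, called after "Call:" as name(argument=value, ...) on one line, values as JSON. jog_arm: Moves the arm, as the interface text tells. Its arguments: {"type":"object","properties":{"plan":{"type":"array"}},"required":["plan"]}

```bash
mkdir -p pics; python3 - <<'E'
from plant import robot
import cv2
for n in("top","side"):
    cv2.imwrite(f"pics/{n}0.png",robot.read_camera(n)); m=robot.camera_model(n); print(n,m)
s=robot.observe(); print(s["clock"],s["tool_pos"],s["eef_rot"],s["wrist_force"],s["width"])
E
```

```text
top {'fx': 398.80841014042767, 'fy': 398.80841014042767, 'cx': 312.0496556935312, 'cy': 203.13909458253548, 'origin': array([0.43584854, 0.00528575, 0.90811224]), 'attitude': array([-0.05856263,  0.71004903, -0.69983763,  0.05126492])}
side {'fx': 425.3678153610833, 'fy': 425.3678153610833, 'cx': 316.3716705341189, 'cy': 202.845728939029, 'origin': array([0.49490854, 0.79728899, 0.64274737]), 'attitude': array([ 0.00903587, -0.02443884,  0.88833755, -0.4584512 ])}
0.1 [ 0.25396864 -0.51540269  0.21322501] [-7.52284351e-04  9.73917808e-01  2.26899792e-01 -1.44063733e-04] [-0.27541217 -0.00404057  0.14175892] 0.09130377752732356
```

View pics/top0.png

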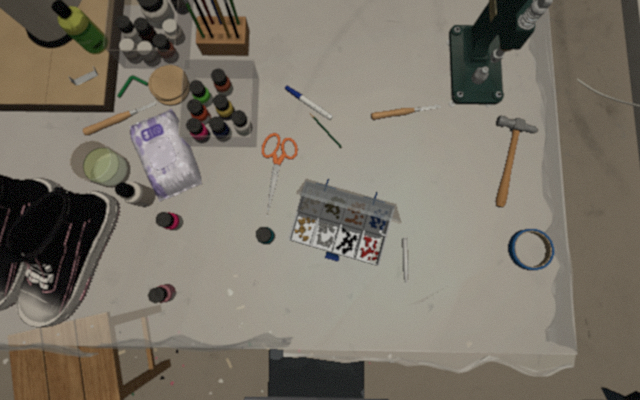

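View pics/side0.png

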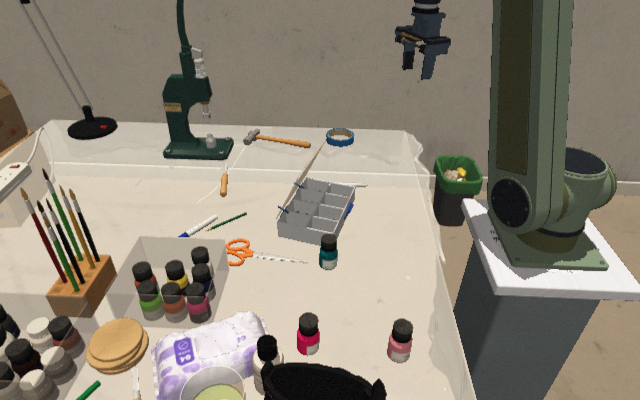

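Top: the case lies around (340,225), with the lid up at its back edge, the blue latch at (332,256), the teal bottle at (265,235) and the punch at (405,258). I'll enlarge that area.

```bash
python3 - <<'E'
import cv2
a=cv2.imread("pics/top0.png")[160:290,240:430]
b=cv2.imread("pics/side0.png")[130:280,230:390]
cv2.imwrite("pics/tc.png",cv2.resize(a,None,fx=4,fy=4,interpolation=cv2.INTER_CUBIC))
cv2.imwrite("pics/sc.png",cv2.resize(b,None,fx=4,fy=4,interpolation=cv2.INTER_CUBIC))
E
```

```text
(no output)
```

View pics/tc.png

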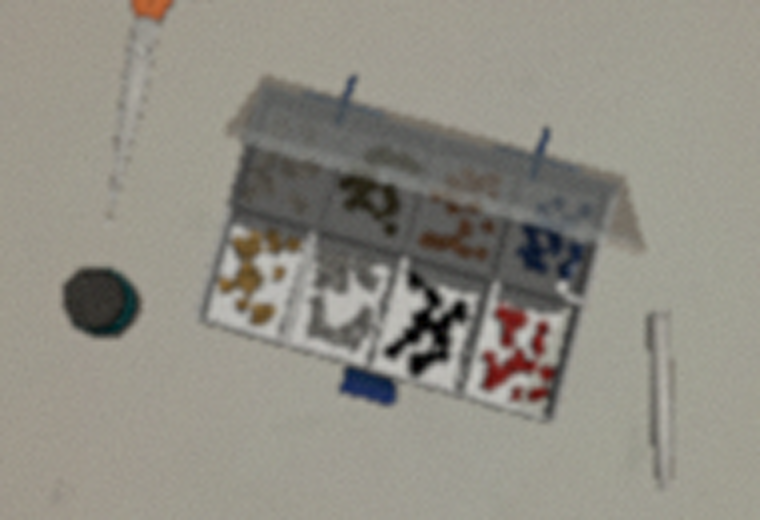

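View pics/sc.png

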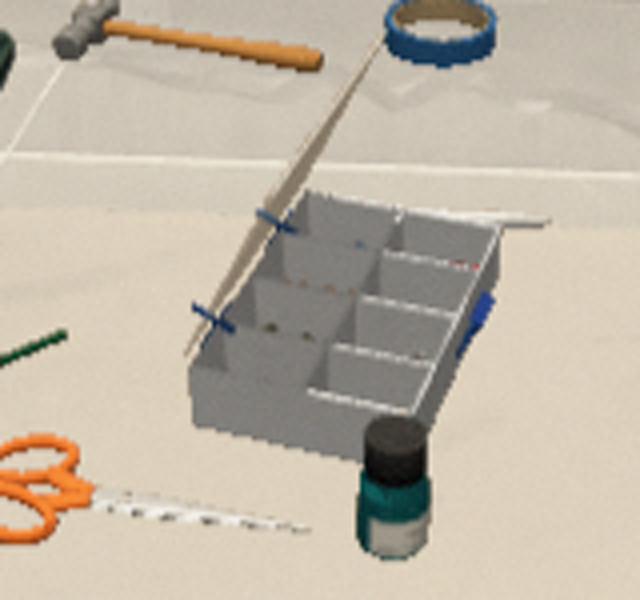

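Top crop: front rim corners at (205,320) and (550,418), lid corners at (265,75), (625,175), (640,250) and (230,130), latch tip around (367,395). The side view shows the lid standing and the latch tipped outward. Next I'll fit the pose.

```bash
cat > h.py <<'E'
import numpy as np
from plant import robot
from scipy.spatial.transform import Rotation as R
def q(w): return R.from_quat([w[1],w[2],w[3],w[0]])
def proj(n,P):
    m=robot.camera_model(n); c=q(m["attitude"]).inv().apply(np.atleast_2d(P)-m["origin"])
    return np.c_[m["fx"]*c[:,0]/c[:,2]+m["cx"],m["fy"]*c[:,1]/c[:,2]+m["cy"]]
def back(n,uv,z):
    m=robot.camera_model(n); d=q(m["attitude"]).apply([(uv[0]-m["cx"])/m["fx"],(uv[1]-m["cy"])/m["fy"],1])
    return m["origin"]+d*(z-m["origin"][2])/d[2]
def case(p,P):
    c,s=np.cos(p[2]),np.sin(p[2]); P=np.atleast_2d(P)
    return np.c_[p[0]+c*P[:,0]-s*P[:,1],p[1]+s*P[:,0]+c*P[:,1],P[:,2]]
E
python3 - <<'E'
from h import *
from scipy.optimize import least_squares
T=lambda l:np.array(l)/4+[240,160]
S=lambda l:np.array(l)/4+[230,130]
uvt=T([(205,320),(550,418),(265,75),(625,175),(640,250),(230,130),(367,397)])
uvs=S([(192,368),(500,228),(385,40),(190,355)])
def pts(p):
    l,a=p[3],p[4]
    f=lambda y,r:(.07-r*np.cos(l),y,.046+r*np.sin(l))
    t=[(-.0675,.103,.045),(-.0675,-.103,.045),f(.1025,0),f(-.1025,0),f(-.1025,.138),f(.1025,.138),(-.0715-.0255*np.sin(a),0,.027+.0255*np.cos(a))]
    s=[(.0675,.103,.045),(-.0675,-.103,.045)]
    return case(p,t),case(p,s),f
def res(p):
    t,s,f=pts(p)
    return np.r_[(proj("top",t)-uvt).ravel(),(proj("side",s)-uvs[:2]).ravel()]
for l0 in(1.2,1.7):
    r=least_squares(res,[.45,-.05,-.25,l0,1.],loss="soft_l1")
    print(r.x.round(4),r.cost,r.fun.round(1)); p=r.x
t,s,f=pts(p)
print("lid side px*crop",((proj("side",case(p,[f(.1025,0),f(.1025,.138),f(-.1025,.138),f(-.1025,0)]))-[230,130])*4).round())
print("pts",case(p,[f(0,.138),f(.1,.138),f(-.1,.138),(-.0715,0,.0525),(-.0715,0,.027)]).round(3))
print("bottle",back("top",T([(98,300)])[0],.074),"punch",back("top",T([(658,312)])[0],.013),back("top",T([(663,487)])[0],.013))
E
```

```text
[ 0.5304 -0.0505 -0.2621  1.1531  0.4878] 12.132691328680824 [-3.5 -1.   2.8  0.9 -0.7  0.3 -0.5  0.3  2.  -0.1 -1.9  0.2  0.1  0.
 -1.5 -1.8  0.2 -3. ]
[ 0.5304 -0.0505 -0.2621  1.1531  0.4878] 12.13269132868244 [-3.5 -1.   2.8  0.9 -0.7  0.3 -0.5  0.3  2.  -0.1 -1.9  0.2  0.1  0.
 -1.5 -1.8  0.2 -3. ]
lid side px*crop [[182. 358.]
 [270. 187.]
 [384.  20.]
 [300. 180.]]
pts [[ 0.544 -0.054  0.172]
 [ 0.57   0.042  0.172]
 [ 0.518 -0.151  0.172]
 [ 0.461 -0.032  0.052]
 [ 0.461 -0.032  0.027]]
bottle [0.49765721 0.11342228 0.074     ] punch [ 0.50001854 -0.19233157  0.013     ] [ 0.40394478 -0.19309191  0.013     ]
```

Call:
jog_arm(plan=[0,0,0,0,0,0.144,0,0,0,0,0,0,0.144,0,0,0,0,0,0,0.144,0,0,0,0,0,0,0.144,0,0,0,0,0,0,0.144,0,1.35,-3.5,0,0,0,0,0,1.35,-3.5,0,0,0,0,0,1.35,-3.5,0,0,0,0,0,1.35,-3.5,0,0,0,0,0,1.35,-3.5,0,0,0,0,0])

```text
clock: 1.1
tool_pos: [0.3652, -0.3629, 0.2136]
eef_rot: [-0.0, 0.991, -0.131, -0.0]
wrist_force: [-0.1, -0.8, 0.0]
width: 0.014
finger_force: 0.0
```

Call:
jog_arm(plan=[1.35,-3.5,0,0,0,0,0,1.35,-3.5,0,0,0,0,0,1.35,-3.5,0,0,0,0,0,1.35,-3.5,0,0,0,0,0,1.35,-3.5,0,0,0,0,0,1.35,-3.5,0,0,0,0,0,1.35,-3.5,0,0,0,0,0,1.35,-3.5,0,0,0,0,0,1.35,-3.5,0,0,0,0,0,0,0,0,0,0,0,0])

```text
clock: 2.1
tool_pos: [0.5657, -0.0881, 0.2132]
eef_rot: [-0.001, 0.992, -0.129, 0.0]
wrist_force: [-0.8, -0.2, 0.8]
width: 0.0007
finger_force: 0.0
```

```bash
cat >> h.py <<'E'
p0=[.5304,-.0505,-.2621]
def st():
    s=robot.observe(); d=s["tool_pos"]-np.array([p0[0],p0[1],0]); c,sn=np.cos(p0[2]),np.sin(p0[2])
    x=q(s["eef_rot"]).as_matrix()
    print("t",round(s["clock"],2),"case xyz mm",(1e3*np.array([c*d[0]+sn*d[1],-sn*d[0]+c*d[1],d[2]])).round(1),"yaw",np.arctan2(x[1,0],x[0,0]).round(3),"toolz",x[:,2].round(3),"F",s["wrist_force"].round(2),"w",s["width"])
E
python3 - <<'E'
from h import *
import cv2
st()
a=robot.read_camera("side")[60:280,200:420]; b=robot.read_camera("wrist")
a=cv2.resize(a,(560,560),interpolation=cv2.INTER_CUBIC)
cv2.imwrite("pics/s1.png",a); cv2.imwrite("pics/w1.png",b)
E
```

```text
t 2.1 case xyz mm [ 43.8 -27.2 213.2] yaw -0.258 toolz [ 0.     0.002 -1.   ] F [-0.79 -0.17  0.78] w 0.0006682750960676363
```

View pics/s1.png

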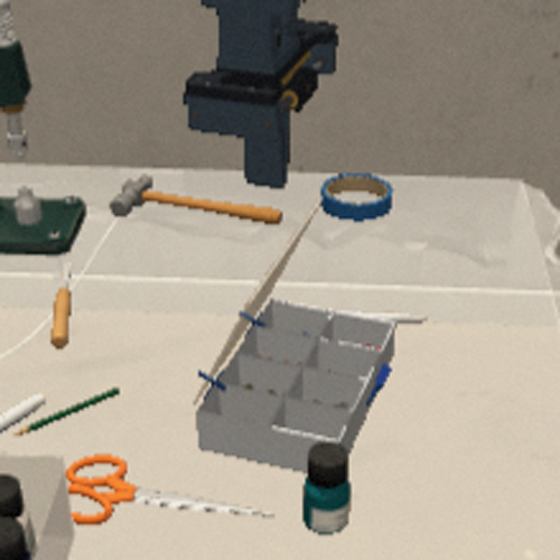

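View pics/w1.png

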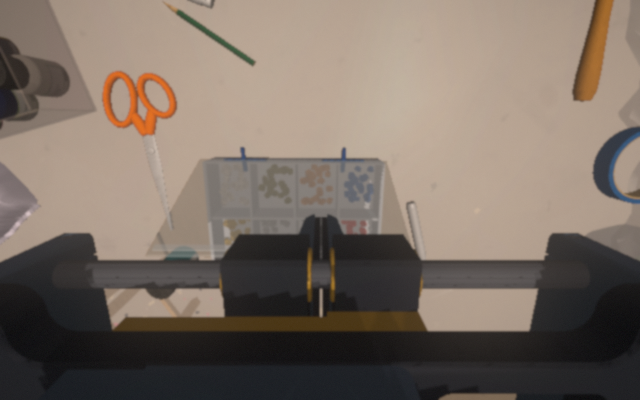

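Side: the finger is above and behind the lid's free edge (320,200), with the latch at (380,385). Wrist: lid hinge corners around (207,158) and (383,158), left free corner around (150,252), case square with the tool. I'll check these against the model.

```bash
python3 - <<'E'
from h import *
st()
for l in (1.05,1.15,1.25):
    f=lambda y,r:(.07-r*np.cos(l),y,.046+r*np.sin(l))
    print(l,proj("wrist",case(p0,[f(.1025,0),f(-.1025,0),f(-.1025,.138),f(.1025,.138),(.0675,.103,.045),(.0675,-.103,.045)])).round(0).tolist())
print(robot.camera_model("wrist")["origin"])
E
```

```text
t 2.2 case xyz mm [ 42.4 -30.6 213.3] yaw -0.26 toolz [-0.002 -0.    -1.   ] F [-0.71 -0.21  0.16] w 0.00023858427230470834
1.05 [[202.0, 159.0], [386.0, 160.0], [413.0, 267.0], [153.0, 267.0], [202.0, 162.0], [386.0, 162.0]]
1.15 [[202.0, 159.0], [386.0, 160.0], [416.0, 256.0], [147.0, 256.0], [202.0, 162.0], [386.0, 162.0]]
1.25 [[202.0, 159.0], [386.0, 160.0], [420.0, 243.0], [140.0, 243.0], [202.0, 162.0], [386.0, 162.0]]
[ 0.6347952  -0.10910276  0.38451581]
```

Call:
jog_arm(plan=[0.1,-0.6,0.6,0,0,0,0,0.1,-0.6,0.6,0,0,0,0,0.1,-0.6,0.6,0,0,0,0,0,-0.6,0.6,0,0,0,0,0,-0.6,0.6,0,0,0,0,0,0,0.6,0,0,0,0,0,0,0.6,0,0,0,0,0,0,0.6,0,0,0,0,0,0,0.4,0,0,0,0,0,0,0,0,0,0,0])

```text
clock: 3.2
tool_pos: [0.5739, -0.0635, 0.1612]
eef_rot: [0.0, 0.991, -0.131, -0.001]
wrist_force: [0.4, -0.3, -0.4]
width: 0.0005
finger_force: 0.0
```

```bash
python3 - <<'E'
from h import *
st()
E
```

```text
t 3.2 case xyz mm [ 45.4  -1.2 161.2] yaw -0.262 toolz [-0.001  0.    -1.   ] F [ 0.42 -0.25 -0.41] w 0.0005270063329681261
```

Call:
jog_arm(plan=[0,0,0.6,0,0,0,0,0,0,0.6,0,0,0,0,-0.42,0,0.22,0,0,0,0,-0.42,0,0.22,0,0,0,0,-0.42,0,0.22,0,0,0,0,-0.42,0,0.22,0,0,0,0,-0.44,0,0.33,0,0,0,0,-0.44,0,0.33,0,0,0,0,-0.44,0,0.33,0,0,0,0,-0.44,0,0.33,0,0,0,0])

```text
clock: 4.2
tool_pos: [0.5409, -0.0543, 0.1277]
eef_rot: [-0.0, 0.991, -0.131, 0.0]
wrist_force: [1.8, -0.7, 0.3]
width: 0.0006
finger_force: 0.6
```

```bash
python3 - <<'E'
from h import *
st()
E
```

```text
t 4.2 case xyz mm [ 11.1  -0.9 127.7] yaw -0.262 toolz [ 0. -0. -1.] F [ 1.78 -0.69  0.28] w 0.000582774879056847
```

Call:
jog_arm(plan=[-0.48,0,0.55,0,0,0,0,-0.48,0,0.55,0,0,0,0,-0.48,0,0.55,0,0,0,0,-0.37,0,0.64,0,0,0,0,-0.37,0,0.64,0,0,0,0,-0.37,0,0.64,0,0,0,0,-0.18,0,0.52,0,0,0,0,-0.18,0,0.52,0,0,0,0,-0.18,0,0.52,0,0,0,0,-0.18,0,0.52,0,0,0,0])

```text
clock: 5.2
tool_pos: [0.5096, -0.046, 0.071]
eef_rot: [0.0, 0.991, -0.131, 0.0]
wrist_force: [-0.1, 0.1, 2.3]
width: 0.0008
finger_force: 0.6
```

```bash
python3 - <<'E'
from h import *
import cv2
st()
a=robot.read_camera("side")[60:280,200:420]
cv2.imwrite("pics/s2.png",cv2.resize(a,(560,560),interpolation=cv2.INTER_CUBIC))
E
```

```text
t 5.2 case xyz mm [-21.2  -1.   71. ] yaw -0.262 toolz [ 0. -0. -1.] F [-0.06  0.12  2.27] w 0.0007623322048651617
```

View pics/s2.png

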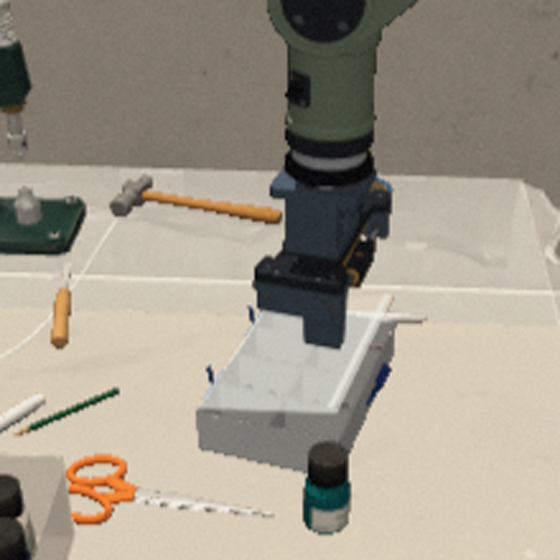

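The lid is nearly down (its front edge runs from (390,300) to (330,405)), and the latch is still tipped out at (380,380). Now I press it fully down.

Call:
jog_arm(plan=[-0.06,0,0.45,0,0,0,0,-0.06,0,0.45,0,0,0,0,-0.06,0,0.45,0,0,0,0,-0.06,0,0.45,0,0,0,0,-0.06,0,0.35,0,0,0,0,0,0,0.1,0,0,0,0,0,0,0.1,0,0,0,0,0,0,0.1,0,0,0,0,0,0,0,0,0,0,0,0,0,0,0,0,0,0])

```text
clock: 6.25
tool_pos: [0.5068, -0.0453, 0.0487]
eef_rot: [0.0, 0.991, -0.131, 0.001]
wrist_force: [-3.7, 0.6, 13.2]
width: 0.0004
finger_force: 6.8
```

```bash
python3 - <<'E'
from h import *
st()
E
```

```text
t 6.25 case xyz mm [-24.1  -1.1  48.7] yaw -0.262 toolz [ 0.001 -0.    -1.   ] F [-3.74  0.56 13.2 ] w 0.0004102339427592542
```

Call:
jog_arm(plan=[0,0,-0.4,0,0,0,0,0,0,-1.2,0,0,0,0,0,0,-1.2,0,0,0,0,0,0,-1.2,0,0,0,0,-1.6,0,-1.2,0,0,0,0,-2.0,0,-0.8,0,0,0,0,-2.0,0,0,0,0,0,0,-2.0,0,0,0,0,0,0,-2.0,0,0,0,0,0,0,0,0,0,0,0,0,0])

```text
clock: 7.25
tool_pos: [0.4116, -0.0199, 0.1075]
eef_rot: [0.0, 0.991, -0.13, -0.001]
wrist_force: [0.6, -0.8, -0.1]
width: 0.0003
finger_force: 0.0
```

```bash
python3 - <<'E'
from h import *
import cv2
st()
a=robot.read_camera("side")[140:260,240:400]; b=robot.read_camera("wrist")[150:]
st()
cv2.imwrite("pics/s3.png",np.vstack([cv2.resize(a,(640,480),interpolation=cv2.INTER_CUBIC)])); cv2.imwrite("pics/w3.png",b)
t=case(p0,[(.0675,.103,.0486),(-.068,.1025,.0486),(-.068,-.1025,.0486)])
print("expected side px in crop",((proj("side",t)-[240,140])*4).round(), "bottle/latch")
for a in (.3,.5,.7,1.): print(a,((proj("side",case(p0,[(-.0715-.0255*np.sin(a),y,.027+.0255*np.cos(a)) for y in(.016,-.016)]))-[240,140])*4).round().tolist())
E
```

```text
t 7.25 case xyz mm [-122.7   -1.2  107.5] yaw -0.262 toolz [-0.001  0.    -1.   ] F [ 0.63 -0.79 -0.1 ] w 0.0003204135859523582
t 7.35 case xyz mm [-119.3   -0.8  107.8] yaw -0.262 toolz [ 0.003 -0.    -1.   ] F [0.88 0.57 0.23] w 0.0009839819902545623
expected side px in crop [[146. 316.]
 [374. 363.]
 [462. 172.]] bottle/latch
0.3 [[433.0, 275.0], [446.0, 245.0]]
0.5 [[440.0, 279.0], [453.0, 249.0]]
0.7 [[447.0, 284.0], [460.0, 254.0]]
1.0 [[455.0, 293.0], [467.0, 263.0]]
```

View pics/s3.png

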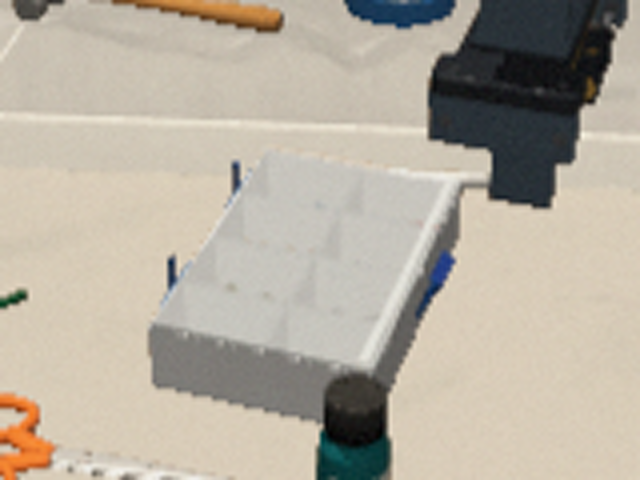

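Lid lies flat, front edge (365,370)–(462,180). The latch is at (453,257), about 0.5 rad out. I lower the finger in front of it and approach.

Call:
jog_arm(plan=[0,0,1,0,0,0,0,0,0,1,0,0,0,0,0,0,1,0,0,0,0,0,0,1,0,0,0,0,0,0,1,0,0,0,0,0,0,1,0,0,0,0,0,0,0.8,0,0,0,0,0.4,0,0,0,0,0,0,0.4,0,0,0,0,0,0,0.4,0,0,0,0,0,0])

```text
clock: 8.35
tool_pos: [0.4266, -0.0236, 0.0393]
eef_rot: [0.0, 0.991, -0.131, 0.001]
wrist_force: [0.0, 0.3, -0.2]
width: 0.0006
finger_force: 0.0
```

Call:
jog_arm(plan=[0.2,0,0,0,0,0,0,0.2,0,0,0,0,0,0,0.2,0,0,0,0,0,0,0.2,0,0,0,0,0,0,0.15,0,0,0,0,0,0,0.15,0,0,0,0,0,0,0.1,0,0,0,0,0,0,0.1,0,0,0,0,0,0,0,0,0,0,0,0,0,0,0,0,0,0,0,0])

```text
clock: 9.35
tool_pos: [0.4384, -0.0269, 0.039]
eef_rot: [0.0, 0.991, -0.131, 0.0]
wrist_force: [-0.8, 0.3, 0.2]
width: 0.0001
finger_force: 0.2
```

```bash
python3 - <<'E'
from h import *
st()
E
```

```text
t 9.35 case xyz mm [-94.9  -1.   39. ] yaw -0.262 toolz [ 0.001 -0.    -1.   ] F [-0.81  0.3   0.18] w 0.00014081191362793146
```

Call:
jog_arm(plan=[0.1,0,0,0,0,0,0,0.1,0,0,0,0,0,0,0.1,0,0,0,0,0,0,0.1,0,0,0,0,0,0,0,0,0,0,0,0,0,0,0,0,0,0,0,0,0,0,0,0,0,0,0,0,0,0,0,0,0,0,0,0,0,0,0,0,0,0,0,0,0,0,0,0])

```text
clock: 10.35
tool_pos: [0.4421, -0.0278, 0.039]
eef_rot: [0.0, 0.991, -0.131, 0.0]
wrist_force: [-0.3, 0.9, -1.2]
width: 0.0006
finger_force: 0.0
```

```bash
python3 - <<'E'
from h import *
st()
import cv2
a=robot.read_camera("top")[200:280,280:380]
cv2.imwrite("pics/t4.png",cv2.resize(a,(600,480),interpolation=cv2.INTER_CUBIC))
E
```

```text
t 10.35 case xyz mm [-91.1  -1.   39. ] yaw -0.262 toolz [ 0. -0. -1.] F [-0.31  0.89 -1.15] w 0.0005692465990713224
```

Call:
jog_arm(plan=[0.05,0,0,0,0,0,0,0.05,0,0,0,0,0,0,0.05,0,0,0,0,0,0,0.05,0,0,0,0,0,0,0,0,0,0,0,0,0,0,0,0,0,0,0,0,0,0,0,0,0,0,0,0,0,0,0,0,0,0,0,0,0,0,0,0,0,0,0,0,0,0,0,0])

```text
clock: 11.4
tool_pos: [0.443, -0.0282, 0.0388]
eef_rot: [0.0, 0.991, -0.131, -0.001]
wrist_force: [-4.6, 1.4, 2.8]
width: 0.0004
finger_force: 2.6
```

```bash
python3 - <<'E'
from h import *
st()
E
```

```text
t 11.4 case xyz mm [-90.2  -1.1  38.8] yaw -0.262 toolz [-0.002  0.    -1.   ] F [-4.59  1.39  2.76] w 0.0004334316941301849
```

The finger has met a stop: its face is about 74 mm in front of the case centre, which matches the upright latch's outer face. I back off, rise clear and check.

Call:
jog_arm(plan=[-0.3,0,0,0,0,0,0,-1.5,0,0,0,0,0,0,-2,0,0,0,0,0,0,-1,0,-1.5,0,0,0,0,0,0,-3,0,0,0,0,0,0,-3,0,0,0,0,0,3,-3,0,0,0,0,0,3,-3,0,0,0,0,0,3,0,0,0,0,0,0,0,0,0,0,0,0])

```text
clock: 12.4
tool_pos: [0.3757, -0.1058, 0.1755]
eef_rot: [0.001, 0.991, -0.133, 0.003]
wrist_force: [0.4, -0.2, -0.3]
width: 0.0005
finger_force: 0.0
```

```bash
python3 - <<'E'
from h import *
import cv2
st()
I=robot.read_camera("side"); J=robot.read_camera("top")
a=I[180:240,310:370]; b=J[195:275,280:400]
cv2.imwrite("pics/c5.png",np.hstack([cv2.resize(a,(400,400),interpolation=cv2.INTER_CUBIC),cv2.resize(b,(390,260),interpolation=cv2.INTER_CUBIC)[:,:] if 0 else cv2.copyMakeBorder(cv2.resize(b,(390,260),interpolation=cv2.INTER_CUBIC),0,140,0,0,cv2.BORDER_CONSTANT)]))
for n in("side","top"):
  K=I if n=="side" else J
  w=cv2.inRange(cv2.cvtColor(K,cv2.COLOR_BGR2HSV),(108,120,50),(128,255,255))
  for f,m in(("now",w),("before",cv2.inRange(cv2.cvtColor(cv2.imread(f"pics/{n}0.png"),cv2.COLOR_BGR2HSV),(108,120,50),(128,255,255)))):
    ys,xs=np.nonzero(m[190:270,320:375]); print(n,f,len(xs),(xs+320).min(),(xs+320).max(),(ys+190).min(),(ys+190).max(),(xs+320).mean().round(1),(ys+190).mean().round(1))
for a in (0,.1,.2): print(a,proj("side",case(p0,[(-.0740-.0255*np.sin(a),y,.027+.0255*np.cos(a)) for y in(.016,-.016)])).round(1).tolist(),proj("top",case(p0,[(-.0740-.0255*np.sin(a),y,.027+.0255*np.cos(a)) for y in(.016,-.016)])).round(1).tolist())
E
```

```text
t 12.4 case xyz mm [-135.1  -93.5  175.5] yaw -0.266 toolz [ 0.006 -0.003 -1.   ] F [ 0.4  -0.17 -0.25] w 0.00048721367230151574
side now 36 343 348 203 213 345.5 206.8
side before 35 345 352 203 217 349.2 208.2
top now 20 328 339 250 254 333.6 252.2
top before 56 326 374 218 259 334.5 253.8
0 [[346.1, 207.8], [349.5, 200.4]] [[325.9, 252.9], [340.4, 257.0]]
0.1 [[347.1, 208.1], [350.5, 200.7]] [[325.5, 254.1], [340.1, 258.2]]
0.2 [[348.2, 208.4], [351.5, 201.0]] [[325.2, 255.2], [339.7, 259.4]]
```

View pics/c5.png

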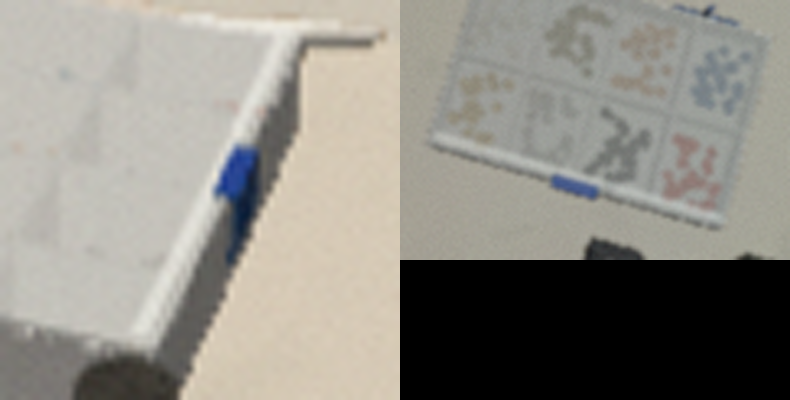

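In the side view (left) the latch stands flush against the front wall at (238,180). Its lip lies over the lid's edge, and in the top view (right, 575,187) it sits on the rim. The lid is flat and the hand is clear, so I hand in.

```bash
python3 -c "
from plant import robot
print(robot.finish_job())"
```

```text
the job is handed in; nothing more can be done
None
```

The job is handed in at about 12.5 s of the 54 s allowed: the lid is pressed fully down, the front latch is upright and home over its edge, the case shows no sign of having moved, nothing beside it was touched, and the hand is clear.

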